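# Clamp the turned cup and brush it out

## Robot

A 6-joint arm with a two-finger parallel gripper is mounted at the origin on the work surface. World frame = base frame: x ahead of the robot, y to its left, z up, the work surface at z = 0. Lengths are in m, angles in rad, forces in N, time in s.
With the tool pointing down it reaches from about 0.375 to 0.9 m from the base axis. Payload 3.1 kg.
Tool frame: the origin (TCP) lies at the very end of the fingers, on their centre line; the grasp point (between the pads) lies 19 mm behind it; z points along the fingers, y is the line along which they close (so a half turn about z gives the same grasp; the last joint's range is limited). The gripper opens to 87 mm and grips with 3 to 60 N. Pads are 19 mm wide; open, the fingers measure 117 mm over their backs; the gripper's body (75 mm by 190 mm) begins 51 mm behind the grasp point.
Start: joints at [-1.325, 0.527, 1.433, -0, 1.181, -0.178], TCP at [0.258, -0.569, 0.223] pointing down, gripper open.
Joint ranges: [-3.08, 3.08], [-0.75, 2.2], [0.22, 2.44], [-1.43, 4.57], [0, 2.65], [-2.85, 2.85]. Speed limits (rad/s): [2.79, 2.79, 3.14, 3.14, 3.14, 3.14].

## Interface

Orientations are given as a unit quaternion [w, x, y, z].
In Python, from workcell import * gives the robot as it stands.
- The arm moves only by the tool carry_out, never from a script. Its argument "commands" is a list of rows, each a list of 5 numbers: the shift along the tool's x, y, z normalised to -1 to 1, where 1 is 20 cm, then the turn about the tool's z normalised to -1 to 1, where 1 is 45 degrees, then the finger opening in mm, from 0 to 87. In form: [[tx, ty, tz, twist, fingers], ...]. A call has exactly 5 rows; each row is the pose to reach, as a shift and turn from the pose commanded when the call began, along the tool's axes at that moment; what a row does not reach only later rows make up. A row lasts 1/8 s, in which the tool goes at most 62.5 mm and 10.7 degrees, less where a joint would pass 70% of its speed; a pose out of reach is approached as far as the arm can. A call with a number of a shift or a turn outside -1 to 1 is refused whole. A call with a gripper value outside its range is refused whole. The fingers move at their own pace and stop on an object; "force" is the grip in N (left out, the last holds). Time passes only in rows, so rows that repeat a pose let the fingers close, or fill a call up. It gives the time, the measured TCP pose, the force, the opening and the grip force at its end, in the units of the state.
- get_state(): the state, without advancing time (a new reading comes with each control period).
- grab_frame(name): name is "scene" or "top" or "wrist"; returns a dict with "frame" (400x640x3 uint8, blue, green, red), "K" (3x3 intrinsics, pixels), "rvec" (rotation vector, rad) and "tvec" (3), from world to camera coordinates, as OpenCV has them; the wrist camera has in their place "mount" (4x4, takes a point from camera to tool coordinates, whose origin is the TCP and whose axes are the flange's). Camera axes: x right, y down, z forward; pixel columns grow to the right and rows downward; lengths in m; the calibration is good to about 2 mm. A picture is of the moment at which its call begins: read the wrist's pose just before it. There is no depth.
- hand_in(): hands the job in; it is judged then, once.
The state is a dict: "clock": time; "joint_pos": joint angles; "joint_velocities": joint speeds; "joint_torque": joint torques, N m; "tool_pos": TCP position; "orientation": TCP orientation; "wrist_force": force on the tool from outside, world axes, zero at the start; "moment": the same for the moment, N m; "gripper_width": finger opening in m; "gripper_force": force on a finger pad.
Only numpy, scipy, OpenCV 4.12 (cv2) and the standard library are available. Lean on these libraries where they do the work, as an engineer would, in place of code of your own. Each camera call takes 0.05 s, during which the arm holds its last target. There are 200 camera calls.

## Task

The carver's freshly turned wooden cup stands loose in the carving vise: turn the red T-handled clamp knob clockwise (seen from above) until it clicks past its detent and the jaw holds the cup in the V-stop. Then, with the long blue-handled brush, scrub inside the cup: down to the bottom, up at least halfway, and down to the bottom again, and stand the brush upright back on its cork coaster. Leave the vise clicked shut with the cup in it, and do not push about or tip the figure, glue bottle, mallet or wood blank.

Things in the scene. Friction and masses are not known exactly. Their poses are not given: they have to be found in the camera images.
- knob (a joint): angle of the vise's clamp knob, rad: 0 open, grows clockwise seen from above; starts between 0 and 0.3. A spring plunger resists (up to about 0.3 N m) from about 0.55 rad; past the hump at 0.8 it snaps on, and from about 1.0 rad the plunger keeps it from turning back (clicked); it rests at about 1.03 when let go; hard stop at 1.45. It drives the jaw 16.5 mm per rad towards the V-stop
- knob_grip (a point): grip point of the red T-handle, on the knob's vertical axis, at mid-height of the bar, 91 mm above the table. The bar is 75 mm long along this point's x axis (white mark at its +x end), 16 mm thick along y, 36 mm tall; the housing's top is 31 mm below this point. The point turns with the knob
- vise: carving vise, fixed: dark steel base plate 130 x 262 x 12 mm with its long side along y; origin under its centre on the table. Green clamp housing 90 x 85 x 60 mm high centred at y = -75 mm, with the knob on top; a sprung black rubber jaw pad in front of it moves to +y; wooden V-stop, 62 mm high, at the +y end
- seat (a point): on the base plate (12 mm above the table) where the cup's centre stands when it is held in the V-stop: at y = +65 mm in the vise's frame
- cup: pale wooden cup, loose, open at the top: 88 mm outside diameter, 105 mm high, walls 5 mm, inside diameter 78 mm, floor 8 mm thick. Origin at the centre of its underside. It starts 5 to 9 mm short of the seat
- brush: stiff round brush standing on its bristles, 192 mm tall: dark bristle head 36 mm diameter up to 50 mm, brass ferrule 37 mm diameter up to 74 mm, then a flat blue handle 28 mm wide (x) by 16 mm thick (y) to the top. Origin at the centre of the bristles' flat lower end, z up the handle
- coaster: round cork coaster, fixed, 100 mm diameter, 12 mm high, origin under its centre; the brush stands on it
- figure: bystander: dark carved figure standing upright, 198 mm tall, 68 mm diameter at the foot, origin under its centre
- glue: bystander: white glue bottle with red cap, 50 mm diameter, 110 mm tall, origin under its centre
- mallet: bystander: wooden mallet lying flat; head 55 x 75 x 55 mm high centred at y = +50 mm, handle 24 mm thick along -y to y = -85 mm; origin on the table below the neck
- blank: bystander: brown wood blank 70 x 100 x 60 mm high lying near the coaster, origin under its centre

How it is judged:
On the way, in this order (a step that is already met when the one before it is completed fails the run):
1. the knob is clicked past its detent and the cup is held in the V-stop (value of joint knob above 0.95 rad and horizontal distance between cup and seat below 0.006 m), for 0.2 s.
2. the brush's bristle end is at the bottom of the cup (within 15 mm of its floor) (horizontal distance between brush and cup below 0.03 m and z of brush in the frame of cup below 0.023 m), for 0.05 s.
3. the brush is drawn up about halfway or more (bristle end over 42 mm above the cup's floor) (z of brush in the frame of cup above 0.05 m), for 0.02 s.
4. the brush is at the bottom of the cup again (all of step 2), for 0.05 s.
At the end, for the whole second after the job is handed in: The knob rests past its detent (over 0.95 rad), the cup stands upright (within 0.1 rad) in the vise within 6 mm of the seat, and the brush stands still and upright (within 0.1 rad) on the cork coaster, its centre within 40 mm of the coaster's centre (all of step 1 and angle between each of cup, brush's own z axis and vertical below 0.1 rad and horizontal distance between brush and coaster below 0.04 m and height (world z) of brush between 0.008 and 0.02 m and linear speed of each of brush, cup below 0.03 m/s); the robot touches nothing.
It fails at once if the figure is pushed more than 30 mm or tipped (distance of figure from where it was at the start of the episode above 0.03 m or angle between figure's own z axis and vertical above 0.3 rad).
It fails at once if the glue bottle is pushed more than 30 mm or tipped (distance of glue from where it was at the start of the episode above 0.03 m or angle between glue's own z axis and vertical above 0.3 rad).
It fails at once if the mallet is pushed more than 30 mm or tipped (distance of mallet from where it was at the start of the episode above 0.03 m or angle between mallet's own z axis and vertical above 0.3 rad).
It fails at once if the wood blank is pushed more than 30 mm or tipped (distance of blank from where it was at the start of the episode above 0.03 m or angle between blank's own z axis and vertical above 0.3 rad).
It fails at once if the cup is tipped over or lifted out of the vise (angle between cup's own z axis and vertical above 0.35 rad or distance between cup and seat above 0.04 m).
It also fails if it takes over 67 s, if anything falls off the work surface, if the arm or the gripper's body presses on something with over 40 N, if the wrist force passes 120 N, or if a joint passes its speed limit or range.

## Working session

There is one attempt and no reset: what is moved stays moved. The work goes in short steps, Python scripts to look and compute and a tool call to move; the robot and the scene stay as the last step left them, time stands still between calls to the robot, and variables do not carry over. Pictures are saved under pics/ and viewed, at most 11 in all, crops included, and the job is handed in when it is done.

Besides the shell and the picture viewer there is one more tool, called in YAML: its name, and indented under it one key for each argument. carry_out: Moves the arm, as the interface text tells. Its arguments: {"type":"object","properties":{"commands":{"type":"array"},"force":{"type":"number"}},"required":["commands"]}

```bash
mkdir -p pics; ls; python3 - <<'E'
from workcell import *
import cv2,json
s=get_state();print({k:s[k] for k in('clock','tool_pos','orientation','gripper_width')})
for n in('scene','top'):
    f=grab_frame(n);cv2.imwrite(f'pics/{n}0.png',f['frame']);print(n,f['K'],f['rvec'],f['tvec'])
E
```

```text
pics
{'clock': 0.0, 'tool_pos': array([ 0.25744129, -0.5687253 ,  0.22157527]), 'orientation': array([-1.06481232e-03,  9.77522171e-01,  2.10829955e-01, -3.61666248e-05]), 'gripper_width': 0.08681121130895661}
scene [[416.09837893   0.         317.79648102]
 [  0.         416.09837893 204.68585744]
 [  0.           0.           1.        ]] [ 0.64735539  2.50233232 -1.3547848 ] [ 0.46226759 -0.0698291   1.1164621 ]
top [[414.48620047   0.         318.97536748]
 [  0.         414.48620047 197.2627902 ]
 [  0.           0.           1.        ]] [ 2.12191339 -2.15003367  0.14647146] [0.00311695 0.52557805 0.83864583]
```

View pics/top0.png

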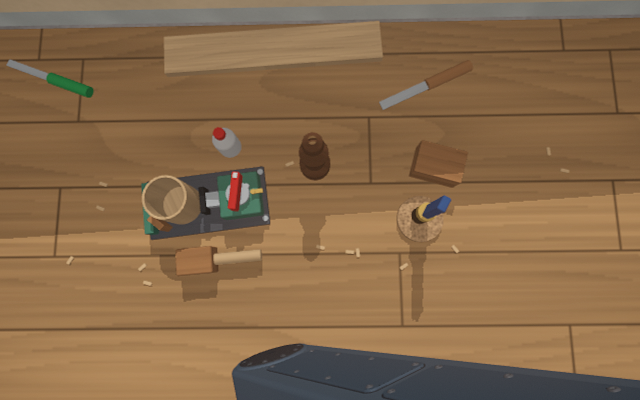

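View pics/scene0.png

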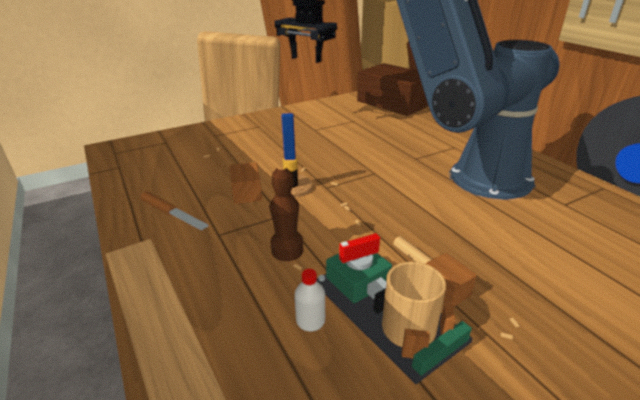

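Top view: cup (165,197), red bar (235,190), coaster (420,220) with the brush top at (440,205), figure (315,160), glue (228,142), mallet (215,260), blank (440,163). I'll measure and zoom in on the vise.

```bash
cat > h.py <<'E'
import numpy as np,cv2
from workcell import *
def ray(f,p):
    R=cv2.Rodrigues(np.array(f['rvec'],float))[0];t=np.array(f['tvec'],float).ravel()
    u=cv2.undistortPoints(np.array([[p]],float),np.array(f['K']),None)[0,0]
    return -R.T@t, R.T@np.r_[u,1]
def onz(f,p,z):
    c,d=ray(f,p);return (c+d*(z-c[2])/d[2])[:2]
def proj(f,P):
    return cv2.projectPoints(np.array(P,float).reshape(-1,3),np.array(f['rvec'],float),np.array(f['tvec'],float),np.array(f['K']),None)[0][:,0]
def hsv(f,lo,hi,roi=None):
    m=cv2.inRange(cv2.cvtColor(f['frame'],cv2.COLOR_BGR2HSV),lo,hi)
    if roi: 
        k=np.zeros_like(m);x0,y0,x1,y1=roi;k[y0:y1,x0:x1]=255;m&=k
    return m
E
python3 - <<'E'
from h import *
np.set_printoptions(precision=4,suppress=True)
f=grab_frame('top')
a=cv2.resize(f['frame'][120:290,130:285],None,fx=5,fy=5,interpolation=cv2.INTER_CUBIC)[:600]
b=cv2.resize(f['frame'][130:250,390:480],None,fx=5,fy=5,interpolation=cv2.INTER_CUBIC)
a=cv2.resize(f['frame'][155:245,135:280],None,fx=5.5,fy=5.5,interpolation=cv2.INTER_CUBIC)
cv2.imwrite('pics/c1.png',a);cv2.imwrite('pics/c2.png',b)
m=hsv(f,(0,170,120),(8,255,255),(215,160,260,220))
print('red',cv2.boundingRect(m),[onz(f,p,.109) for p in cv2.boxPoints(cv2.minAreaRect(cv2.findNonZero(m)))])
m=hsv(f,(105,120,40),(125,255,255),(395,170,470,250))
print('blue',cv2.boundingRect(m),[np.r_[p,onz(f,p,.204)] for p in cv2.boxPoints(cv2.minAreaRect(cv2.findNonZero(m)))])
for n,p,z in(('figure',(315,165),.05),('glue',(219,133),.11),('blank',(440,160),.06),('mallethead',(196,261),.055),('mallet end',(260,257),.03),('coaster',(420,220),.012)):print(n,onz(f,p,z))
E
```

```text
red (228, 172, 12, 38) [array([0.4954, 0.1742]), array([0.5694, 0.1679]), array([0.5674, 0.1516]), array([0.4935, 0.1581])]
blue (438, 196, 12, 15) [array([436.8   , 207.4   ,   0.4802,  -0.2067]), array([443.    , 195.    ,   0.5014,  -0.2185]), array([450.2   , 198.6   ,   0.495 ,  -0.2304]), array([444.    , 211.    ,   0.4738,  -0.2186])]
figure [0.5933 0.0037]
glue [0.6479 0.194 ]
blank [ 0.5976 -0.2579]
mallethead [0.3951 0.2489]
mallet end [0.4018 0.1218]
coaster [ 0.477  -0.2212]
```

View pics/c1.png

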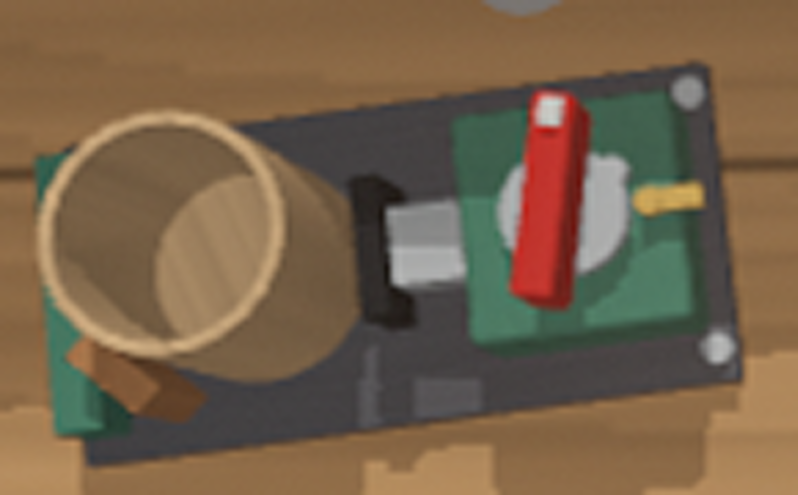

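View pics/c2.png

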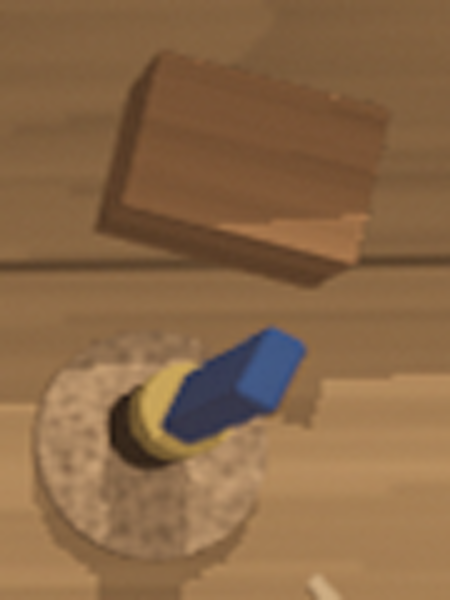

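c1: cup rim ellipse centred at about (162,232), plate corners (708,63), (742,380), (88,465), bar's top face (533,95)–(512,292) with the white mark at the upper (+x) end. c2: brush top face corners (272,328), (305,350), (270,412), (238,390), standing on the coaster.

```bash
python3 - <<'E'
from h import *
np.set_printoptions(precision=4,suppress=True)
f=grab_frame('top');g=grab_frame('scene')
c1=lambda p:(np.array(p)+.5)/5.5-.5+[135,155]
c2=lambda p:(np.array(p)+.5)/5-.5+[390,130]
A,B,C=[onz(f,c1(p),.012) for p in((708,63),(742,380),(88,465))]
print('plate',A,B,C,np.linalg.norm(A-B),np.linalg.norm(B-C))
y=(C-B)/np.linalg.norm(C-B);x=(A-B)/np.linalg.norm(A-B)
yaw=np.mean([np.arctan2(-y[0],y[1]),np.arctan2(x[1],x[0])]);print('yaws',np.arctan2(-y[0],y[1]),np.arctan2(x[1],x[0]))
ctr=(A+C)/2;yv=np.array([-np.sin(yaw),np.cos(yaw)]);print('vise',ctr,'seat',ctr+.065*yv,'knob?',ctr-.075*yv)
bar=np.array([onz(f,c1(p),.109) for p in((533,94),(573,97),(549,302),(512,291))]);print('bar',bar,bar.mean(0))
d=bar[:2].mean(0)-bar[2:].mean(0);print('baryaw',np.arctan2(d[1],d[0]),np.linalg.norm(d))
# cup rim
rim=[(162,110),(283,232),(162,355),(40,232)]
print('cup',np.mean([onz(f,c1(p),.117) for p in rim],0),[onz(f,c1(p),.117) for p in rim])
br=np.array([onz(f,c2(p),.204) for p in((272,328),(305,350),(270,412),(238,390))]);d=br[0]-br[3]+br[1]-br[2]
print('brush',br.mean(0),'wide yaw',np.arctan2(d[1],d[0]),np.linalg.norm(d)/2)
co=[onz(f,c2(p),.012) for p in((150,328),(267,445),(150,558),(34,440))];print('coaster',np.mean(co,0))
# scene cross-checks
print('scene proj knob/brush top/cup rim',proj(g,[[*bar.mean(0),.109],[*br.mean(0),.204],[*ctr,.012]]))
m=hsv(g,(105,120,40),(125,255,255),(270,90,310,180));print('blue scene',cv2.boundingRect(m))
m=hsv(g,(0,170,120),(8,255,255),(330,220,390,275));print('red scene',cv2.boundingRect(m))
E
```

```text
plate [0.6016 0.1192] [0.4734 0.1047] [0.4432 0.3627] 0.129070395530834 0.25981274594304865
yaws 0.1161970204224561 0.1126328199444753
vise [0.5224 0.2409] seat [0.515  0.3055] knob? [0.531  0.1664]
bar [[0.5686 0.1675]
 [0.5673 0.1531]
 [0.4933 0.1603]
 [0.4974 0.1735]] [0.5316 0.1636]
baryaw -0.0912784559866565 0.07294144230565917
cup [0.5192 0.2963] [array([0.5631, 0.2981]), array([0.5185, 0.2532]), array([0.4754, 0.2942]), array([0.5197, 0.3395])]
brush [ 0.4865 -0.2191] wide yaw -0.5485837463302305 0.024821533781219693
coaster [ 0.4812 -0.2206]
scene proj knob/brush top/cup rim [[359.194  240.3134]
 [286.8479 114.1619]
 [385.7701 306.4029]]
blue scene (282, 114, 13, 45)
red scene (339, 233, 42, 30)
```

```bash
cat >> h.py <<'E'
def pose():
    s=get_state();q=s['orientation'];w,x,y,z=q
    return np.r_[s['tool_pos'],np.arctan2(2*(x*y+w*z),1-2*(y*y+z*z))],s
def plan(wps,cur=None):
    if cur is None: cur=pose()[0]
    cur=np.array(cur,float)
    for w in wps:
        w=np.array(w,float);d=w-cur;c,s=np.cos(cur[3]),np.sin(cur[3])
        dy=(d[3]+np.pi)%(2*np.pi)-np.pi
        r=np.round([(c*d[0]+s*d[1])/.2,(s*d[0]-c*d[1])/.2,-d[2]/.2,-dy/(np.pi/4)],3)
        print(w.round(3),'->',r.tolist(),'!!' if abs(r).max()>1 else '');cur=w
E
python3 - <<'E'
from h import *
p,s=pose();print(p)
a=p.copy();b=np.array([.5313,.165,.30,np.pi-.091])
w=[]
for i in range(1,6):
    t=a+(b-a)*i/5; t[2]=.30 if i<5 else .22; w.append(t)
plan(w,p)
E
```

```text
[ 0.25752188 -0.5690942   0.22206708  0.42479472]
[ 0.312 -0.422  0.3    0.95 ] -> [0.552, -0.556, -0.39, -0.669] 
[ 0.367 -0.275  0.3    1.475] -> [0.756, -0.204, -0.0, -0.669] 
[ 0.422 -0.129  0.3    2.   ] -> [0.757, 0.202, -0.0, -0.669] 
[0.477 0.018 0.3   2.525] -> [0.553, 0.555, -0.0, -0.669] 
[0.531 0.165 0.22  3.051] -> [0.201, 0.757, 0.4, -0.669]
```

carry_out:
  commands:
    - [0, 0, -0.39, 0, 87]
    - [0.3, -0.3, -0.39, -0.3, 87]
    - [0.552, -0.556, -0.39, -0.669, 87]
    - [0.552, -0.556, -0.39, -0.669, 87]
    - [0.552, -0.556, -0.39, -0.669, 87]

```text
clock: 0.88
tool_pos: [0.313, -0.4201, 0.301]
orientation: [-0.0, 0.889, 0.459, 0.0]
wrist_force: [0.5, -0.8, 0.2]
gripper_width: 0.0872
gripper_force: 0.0
```

carry_out:
  commands:
    - [0.25, -0.07, 0, -0.2, 87]
    - [0.5, -0.14, 0, -0.4, 87]
    - [0.756, -0.204, 0, -0.669, 87]
    - [0.756, -0.204, 0, -0.669, 87]
    - [0.756, -0.204, 0, -0.669, 87]

```text
clock: 1.5
tool_pos: [0.3674, -0.2773, 0.3007]
orientation: [0.001, 0.741, 0.672, -0.0]
wrist_force: [0.1, -0.6, 0.3]
gripper_width: 0.0869
gripper_force: 0.0
```

carry_out:
  commands:
    - [0.25, 0.07, 0, -0.2, 87]
    - [0.5, 0.14, 0, -0.4, 87]
    - [0.757, 0.202, 0, -0.669, 87]
    - [0.757, 0.202, 0, -0.669, 87]
    - [0.757, 0.202, 0, -0.669, 87]

```text
clock: 2.12
tool_pos: [0.4221, -0.1307, 0.3006]
orientation: [0.0, 0.541, 0.841, -0.0]
wrist_force: [0.9, -0.3, -0.3]
gripper_width: 0.0869
gripper_force: 0.0
```

carry_out:
  commands:
    - [0.2, 0.2, 0, -0.2, 87]
    - [0.4, 0.4, 0, -0.4, 87]
    - [0.553, 0.555, 0, -0.669, 87]
    - [0.553, 0.555, 0, -0.669, 87]
    - [0.553, 0.555, 0, -0.669, 87]

```text
clock: 2.75
tool_pos: [0.4766, 0.0159, 0.3004]
orientation: [-0.0, 0.305, 0.952, -0.0]
wrist_force: [0.5, -0.7, -0.1]
gripper_width: 0.0869
gripper_force: 0.0
```

carry_out:
  commands:
    - [0.1, 0.25, 0, -0.2, 50]
    - [0.15, 0.5, 0.1, -0.4, 50]
    - [0.201, 0.757, 0.3, -0.669, 50]
    - [0.201, 0.757, 0.4, -0.669, 50]
    - [0.201, 0.757, 0.4, -0.669, 50]

```text
clock: 3.38
tool_pos: [0.53, 0.1628, 0.2186]
orientation: [-0.003, 0.047, 0.999, -0.001]
wrist_force: [0.2, -0.3, -0.0]
gripper_width: 0.0518
gripper_force: 0.0
```

```bash
python3 - <<'E'
from h import *
np.set_printoptions(precision=4,suppress=True)
p,s=pose();print(p,s['joint_pos'],s['clock'],s['orientation'])
f=grab_frame('wrist');print(f['mount'],f['K'])
cv2.imwrite('pics/w1.png',f['frame'])
plan([[.5313,.165,.09,np.pi-.091],[.5313,.165,.073,np.pi-.091]])
E
```

```text
[0.53   0.1628 0.2186 3.0484] [ 0.0968  0.4397  1.6116 -0.0007  1.0954 -1.3804] 3.375 [-0.0025  0.0466  0.9989 -0.0007]
[[ 0.0002 -0.9622 -0.2725  0.0744]
 [ 1.      0.0003 -0.0002 -0.0002]
 [ 0.0002 -0.2725  0.9622 -0.1626]
 [ 0.      0.      0.      1.    ]] [[290.5394   0.     325.0057]
 [  0.     290.5394 196.0847]
 [  0.       0.       1.    ]]
[0.531 0.165 0.09  3.051] -> [-0.001, 0.011, 0.65, -0.003] 
[0.531 0.165 0.073 3.051] -> [0.0, 0.0, 0.085, -0.0]
```

View pics/w1.png

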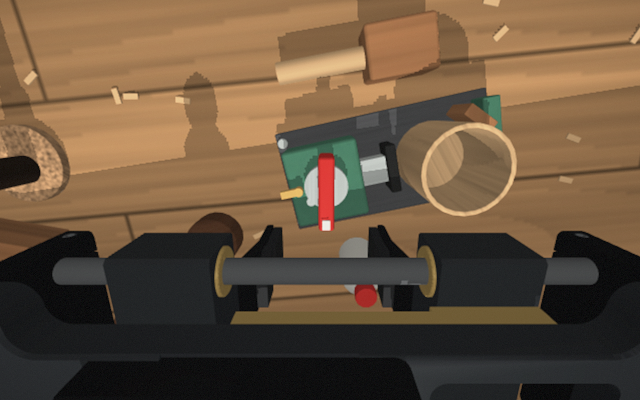

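The wrist view shows the bar upright from (326,153) to the white mark at (326,226), aligned with the finger centre (about column 325).

```bash
cat >> h.py <<'E'
def wray(f,p,s):
    from scipy.spatial.transform import Rotation as Ro
    q=s['orientation'];R=Ro.from_quat([q[1],q[2],q[3],q[0]]).as_matrix();M=np.array(f['mount'])
    u=cv2.undistortPoints(np.array([[p]],float),np.array(f['K']),None)[0,0]
    return s['tool_pos']+R@M[:3,3], R@M[:3,:3]@np.r_[u,1]
def wonz(f,p,s,z):
    c,d=wray(f,p,s);return (c+d*(z-c[2])/d[2])[:2]
E
python3 - <<'E'
from h import *
np.set_printoptions(precision=4,suppress=True)
p,s=pose();f=grab_frame('wrist')
m=hsv(f,(0,130,90),(10,255,255),(300,140,350,235))|hsv(f,(0,0,200),(180,60,255),(315,215,338,235))
for r in range(155,232,6):
    c=np.nonzero(m[r,300:350])[0];print(r,c.min()+300 if len(c) else 0,c.max()+300 if len(c) else 0,end=' | ')
c=cv2.boxPoints(cv2.minAreaRect(cv2.findNonZero(m)));w=np.array([wonz(f,q,s,.109) for q in c]);print('\n',c,w,w.mean(0))
rim=[(469,122),(517,165),(469,215),(421,168)];print('cup',np.mean([wonz(f,q,s,.117) for q in rim],0))
E
```

```text
155 319 333 | 161 318 334 | 167 318 333 | 173 318 333 | 179 318 333 | 185 318 333 | 191 318 333 | 197 319 333 | 203 319 333 | 209 318 333 | 215 318 333 | 221 318 333 | 227 319 333 | 
 [[318. 152.]
 [334. 152.]
 [334. 229.]
 [318. 229.]] [[0.4903 0.1596]
 [0.4917 0.1746]
 [0.569  0.168 ]
 [0.5675 0.1519]] [0.5297 0.1635]
cup [0.5175 0.2974]
```

carry_out:
  commands:
    - [0, 0.008, 0.25, 0, 50]
    - [0, 0.008, 0.5, 0, 50]
    - [0, 0.008, 0.65, 0, 50]
    - [0, 0.008, 0.72, 0, 50]
    - [0, 0.008, 0.72, 0, 50]

```text
clock: 4.1
tool_pos: [0.5318, 0.1655, 0.0771]
orientation: [0.0, 0.046, 0.999, 0.0]
wrist_force: [0.1, -0.3, -0.3]
gripper_width: 0.0499
gripper_force: 0.0
```

carry_out:
  commands:
    - [0, 0, 0, 0, 10]
    - [0, 0, 0, 0, 10]
    - [0, 0, 0, 0, 10]
    - [0, 0, 0, 0, 10]
    - [0, 0, 0, 0, 10]
  force: 50

```text
clock: 4.72
tool_pos: [0.5312, 0.1636, 0.0771]
orientation: [-0.0, 0.043, 0.999, -0.002]
wrist_force: [-0.0, -10.7, 4.3]
gripper_width: 0.0156
gripper_force: 50.0
```

carry_out:
  commands:
    - [0, -0.009, 0, 0.2, 10]
    - [0, -0.009, 0, 0.4, 10]
    - [0, -0.009, 0, 0.6, 10]
    - [0, -0.009, 0, 0.8, 10]
    - [0, -0.009, 0, 1, 10]

```text
clock: 5.35
tool_pos: [0.5311, 0.1636, 0.0771]
orientation: [0.0, 0.426, 0.905, -0.001]
wrist_force: [-1.0, -4.0, 3.0]
gripper_width: 0.0156
gripper_force: 50.0
```

carry_out:
  commands:
    - [0, 0, 0, 0.1, 10]
    - [0, 0, 0, 0.2, 10]
    - [0, 0, 0, 0.28, 10]
    - [0, 0, 0, 0.28, 10]
    - [0, 0, 0, 0.28, 10]

```text
clock: 5.98
tool_pos: [0.5312, 0.1636, 0.0771]
orientation: [0.001, 0.52, 0.854, -0.001]
wrist_force: [-1.2, -5.1, 4.6]
gripper_width: 0.0159
gripper_force: 50.0
```

```bash
python3 - <<'E'
from h import *
np.set_printoptions(precision=4,suppress=True)
p,s=pose();print(p,s['joint_pos'],s['wrist_force'],s['moment'])
f=grab_frame('top');cv2.imwrite('pics/t2.png',cv2.resize(f['frame'][120:270,130:330],None,fx=4,fy=4,interpolation=cv2.INTER_CUBIC))
E
```

```text
[0.5312 0.1636 0.0771 2.0488] [ 0.0986  0.6468  1.7261 -0.0023  0.7684 -0.3778] [-1.2453 -5.1245  4.5628] [-0.9819  0.042   0.0953]
```

View pics/t2.png

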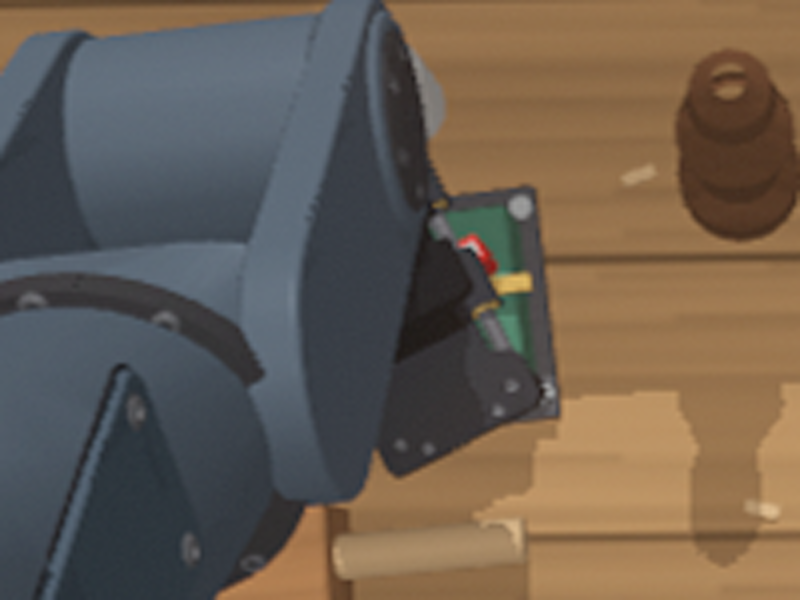

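The white-marked bar end at (470,250) points to the yellow index, so the knob has turned about 1.2 rad. Now I'll release and rise.

carry_out:
  commands:
    - [0, 0, 0, 0, 50]
    - [0, 0, 0, 0, 50]
    - [0, 0, 0, 0, 50]
    - [0, 0, -0.1, 0, 50]
    - [0, 0, -0.2, 0, 50]

```text
clock: 6.65
tool_pos: [0.5306, 0.1648, 0.1165]
orientation: [-0.001, 0.52, 0.854, -0.0]
wrist_force: [0.8, 0.3, -0.6]
gripper_width: 0.0482
gripper_force: 0.0
```

carry_out:
  commands:
    - [0, 0, -0.25, 0, 50]
    - [0, 0, -0.5, 0, 50]
    - [0, 0, -0.85, 0, 50]
    - [0, 0, -0.85, 0, 50]
    - [0, 0, -0.85, 0, 50]

```text
clock: 7.28
tool_pos: [0.5308, 0.1648, 0.2868]
orientation: [0.0, 0.52, 0.854, 0.0]
wrist_force: [-1.0, 0.0, 0.0]
gripper_width: 0.0499
gripper_force: 0.0
```

```bash
python3 - <<'E'
from h import *
p,s=pose();print(p,s['joint_pos'])
f=grab_frame('wrist');cv2.imwrite('pics/w2.png',f['frame'])
E
```

```text
[0.53078298 0.16475355 0.28675306 2.04700007] [ 9.97146260e-02  3.62541002e-01  1.52897234e+00  3.31246615e-04
  1.24924381e+00 -3.76593675e-01]
```

View pics/w2.png

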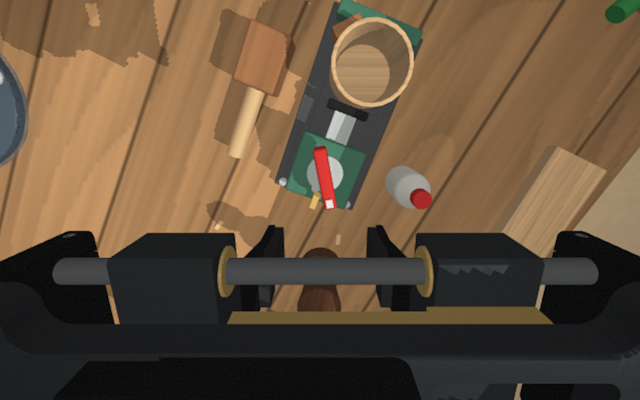

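w2 shows the bar running (318,150)–(332,205), turned near the index, and the cup (rim centre about (372,62)) sits against the V-stop with the jaw behind it. I'll verify the numbers and plan the route to the brush.

```bash
python3 - <<'E'
from h import *
np.set_printoptions(precision=4,suppress=True)
p,s=pose();f=grab_frame('wrist');t=grab_frame('top')
m=hsv(f,(0,130,90),(10,255,255),(300,130,350,215))
c=cv2.boxPoints(cv2.minAreaRect(cv2.findNonZero(m)));w=np.array([wonz(f,q,s,.109) for q in c])
e=[w[i]-w[(i+1)%4] for i in range(4)];d=max(e,key=np.linalg.norm);a=np.arctan2(d[1],d[0]);print('bar yaw',a,'knob',(.114-a)%np.pi,w.mean(0))
rim=[(372,17),(414,62),(372,107),(330,62)];print('cup',np.mean([wonz(f,q,s,.117) for q in rim],0))
b=np.array([.4865,-.2191,.29,np.pi-.5486]);mid=(p+b)/2;mid[2]=.29
plan([mid,b],p)
E
```

```text
bar yaw -0.9176624002156007 knob 1.0316624002156007 [0.5306 0.1645]
cup [0.5158 0.2988]
[ 0.508 -0.027  0.29   2.32 ] -> [-0.803, -0.536, -0.023, -0.348] 
[ 0.486 -0.219  0.29   2.593] -> [-0.628, -0.733, -0.0, -0.348]
```

carry_out:
  commands:
    - [-0.25, -0.16, -0.02, -0.1, 50]
    - [-0.5, -0.32, -0.02, -0.2, 50]
    - [-0.803, -0.536, -0.023, -0.348, 50]
    - [-0.803, -0.536, -0.023, -0.348, 50]
    - [-0.803, -0.536, -0.023, -0.348, 50]

```text
clock: 8.05
tool_pos: [0.5087, -0.0276, 0.2899]
orientation: [-0.001, 0.401, 0.916, 0.0]
wrist_force: [1.3, 0.5, -0.3]
gripper_width: 0.0498
gripper_force: 0.0
```

carry_out:
  commands:
    - [-0.2, -0.24, 0, -0.1, 50]
    - [-0.4, -0.48, 0, -0.2, 50]
    - [-0.628, -0.733, 0, -0.348, 50]
    - [-0.628, -0.733, 0, -0.348, 50]
    - [-0.628, -0.733, 0, -0.348, 50]

```text
clock: 8.68
tool_pos: [0.4876, -0.2176, 0.2904]
orientation: [-0.001, 0.271, 0.963, 0.001]
wrist_force: [0.1, 0.9, 0.5]
gripper_width: 0.05
gripper_force: 0.0
```

```bash
python3 - <<'E'
from h import *
p,s=pose();print(p,s['joint_pos'])
f=grab_frame('wrist');t=grab_frame('top')
a=cv2.resize(t['frame'][155:245,135:280],None,fx=5.5,fy=5.5,interpolation=cv2.INTER_CUBIC)
cv2.imwrite('pics/m3.png',np.vstack([a[:350,:640],f['frame'][:240]]))
E
```

```text
[ 0.48762704 -0.21758243  0.2903998   2.59305858] [-6.29762901e-01  3.27951012e-01  1.57323560e+00  1.19831900e-03
  1.24258941e+00 -1.65241131e+00]
```

View pics/m3.png

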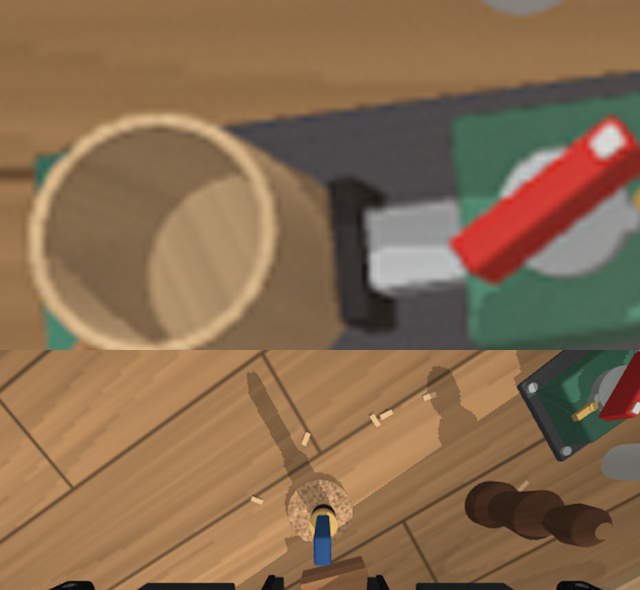

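The top crop shows the jaw (330–365) has advanced onto the cup, with the rim centre now at about (153,235). The wrist half shows the blue handle at (322,540−350=190) between the fingers. I'll fit both precisely.

```bash
python3 - <<'E'
from h import *
np.set_printoptions(precision=4,suppress=True)
t=grab_frame('top');p,s=pose();f=grab_frame('wrist')
def rim(img):
    h=cv2.cvtColor(img,cv2.COLOR_BGR2HSV);m=(h[...,2]>175).astype(np.uint8)*255
    k=np.zeros_like(m);k[165:232,136:195]=255;m&=k
    n,l,st,_=cv2.connectedComponentsWithStats(m);i=1+np.argmax(st[1:,4]);pts=cv2.findNonZero((l==i).astype(np.uint8))
    hull=cv2.convexHull(pts);return st[i],cv2.fitEllipse(hull)
for im in(cv2.imread('pics/top0.png'),t['frame']):
    st,e=rim(im);print(st,e,onz(t,e[0],.117))
m=hsv(f,(105,120,30),(125,255,255),(300,140,345,240))
c=cv2.findNonZero(m);print('blue',cv2.boundingRect(m))
for r in range(160,216,6):
    x=np.nonzero(m[r])[0];print(r,x.min() if len(x) else 0,x.max() if len(x) else 0,end=' | ')
for r,z in ((212,.204),): print(wonz(f,(322,r),s,z))
# axis line: bottom of handle at z=.086, ray
for px in((314,212),(330,212)):print(wonz(f,px,s,.204))
E
```

```text
[142 175  44  44 243] ((163.63034057617188, 196.85556030273438), (42.368099212646484, 44.91630935668945), 46.55324172973633) [0.5189 0.297 ]
[140 176  45  44 433] ((162.07313537597656, 197.24200439453125), (43.19462966918945, 45.61403274536133), 50.32297897338867) [0.5182 0.3   ]
blue (313, 166, 17, 49)
160 0 0 | 166 318 327 | 172 316 327 | 178 315 328 | 184 314 328 | 190 313 329 | 196 313 329 | 202 314 329 | 208 314 329 | 214 315 328 | [ 0.4958 -0.225 ]
[ 0.492  -0.2312]
[ 0.4995 -0.2188]
```

```bash
python3 - <<'E'
from h import *
np.set_printoptions(precision=4,suppress=True)
p,s=pose();f=grab_frame('wrist');t=grab_frame('top')
print('brush wrist',wonz(f,(321.5,200),s,.204))
plan([[.487,-.2194,.161,np.pi-.5486]],p)
def bar(im,ray,roi):
    m=hsv({'frame':im},(0,130,150),(10,255,255),roi)
    c=cv2.boxPoints(cv2.minAreaRect(cv2.findNonZero(m)));return np.mean([ray(q,.109) for q in c],0)
def rim(im,roi,th):
    v=im.max(2);x0,y0,x1,y1=roi;m=np.zeros_like(v);m[y0:y1,x0:x1]=(v[y0:y1,x0:x1]>th)*255
    n,l,st,_=cv2.connectedComponentsWithStats(m);i=1+np.argmax(st[1:,4])
    return st[i],cv2.fitEllipse(cv2.convexHull(cv2.findNonZero((l==i).astype(np.uint8))))
for nm,pos,q,b,r in(('w1',[.53,.1628,.2186],[-.0025,.0466,.9989,-.0007],(300,140,350,235),(410,110,525,225)),
                ('w2',[.53078,.16475,.28675],[0,.5203,.854,0],(300,130,350,215),(320,8,425,115))):
    im=cv2.imread(f'pics/{nm}.png');q=np.array(q)/np.linalg.norm(q);S={'tool_pos':np.array(pos),'orientation':q}
    R=lambda a,z:wonz(f,a,S,z)
    B=bar(im,R,b)
    for th in(190,205,220):
        st,e=rim(im,r,th);C=R(e[0],.117);print(nm,th,st[:4],np.array(e[1]),B,C,'len',np.linalg.norm(C-B))
R=lambda a,z:onz(t,a,z)
for im in(cv2.imread('pics/top0.png'),t['frame']):
    B=bar(im,R,(210,160,265,220))
    for th in(175,190):
        st,e=rim(im,(136,165,195,232),th);C=R(e[0],.117);print('top',th,st[:4],B,C,np.linalg.norm(C-B))
E
```

```text
brush wrist [ 0.486  -0.2198]
[ 0.487 -0.219  0.161  2.593] -> [-0.003, -0.012, 0.65, 0.004] 
w1 190 [422 123  95  93] [ 87.4497 100.0809] [0.5313 0.1628] [0.5165 0.2966] len 0.13455732729436642
w1 205 [422 123  94  93] [86.8065 99.3133] [0.5313 0.1628] [0.5166 0.2965] len 0.1344899101831372
w1 220 [467 124  49  73] [73.9389 81.2066] [0.5313 0.1628] [0.5128 0.3052] len 0.14358688772138686
w2 190 [332  18  82  89] [81.5464 89.347 ] [0.5312 0.1632] [0.5164 0.3004] len 0.13793477607029955
w2 205 [332  18  82  88] [81.2168 88.7715] [0.5312 0.1632] [0.5164 0.3004] len 0.13797392549925225
w2 220 [338  84  68  22] [59.544  70.9534] [0.5312 0.1632] [0.5233 0.2889] len 0.1259029809784926
top 175 [142 175  44  44] [0.5322 0.1635] [0.5189 0.297 ] 0.13407312461387652
top 190 [144 205  21  14] [0.5322 0.1635] [0.497  0.3101] 0.15070626952351981
top 175 [140 176  45  44] [0.5324 0.1628] [0.5183 0.2999] 0.13782220176061324
top 190 [140 176  45  44] [0.5324 0.1628] [0.5182 0.3   ] 0.1379140051870288
```

The knob-to-cup distance is 138 mm against a nominal 140, so the cup is seated. Next: grasp the brush.

carry_out:
  commands:
    - [-0.003, -0.012, 0, 0.004, 50]
    - [-0.003, -0.012, 0.2, 0.004, 50]
    - [-0.003, -0.012, 0.4, 0.004, 50]
    - [-0.003, -0.012, 0.65, 0.004, 50]
    - [-0.003, -0.012, 0.65, 0.004, 50]

```text
clock: 9.6
tool_pos: [0.4842, -0.2198, 0.1582]
orientation: [-0.004, 0.272, 0.962, 0.002]
wrist_force: [-0.8, 1.4, 0.7]
gripper_width: 0.0497
gripper_force: 0.0
```

carry_out:
  commands:
    - [0, 0, 0, 0, 10]
    - [0, 0, 0, 0, 10]
    - [0, 0, 0, 0, 10]
    - [0, 0, 0, 0, 10]
    - [0, 0, 0, 0, 10]
  force: 35

```text
clock: 10.22
tool_pos: [0.4871, -0.2219, 0.1619]
orientation: [0.001, 0.272, 0.962, -0.0]
wrist_force: [-0.8, 0.5, 3.9]
gripper_width: 0.0154
gripper_force: 34.9
```

carry_out:
  commands:
    - [0, 0, -0.05, 0, 10]
    - [0, 0, -0.2, 0, 10]
    - [0, 0, -0.4, 0, 10]
    - [0, 0, -0.65, 0, 10]
    - [0, 0, -0.85, 0, 10]

```text
clock: 10.85
tool_pos: [0.4865, -0.2214, 0.3332]
orientation: [0.0, 0.272, 0.962, -0.0]
wrist_force: [0.5, -0.1, -2.2]
gripper_width: 0.0155
gripper_force: 34.9
```

```bash
python3 - <<'E'
from h import *
np.set_printoptions(precision=4,suppress=True)
p,s=pose();print(p,s['joint_pos'],s['gripper_width'],s['gripper_force'],s['wrist_force'])
Y=np.pi-.5486
plan([[.49,-.05,.33,Y],[.505,.13,.33,Y],[.5165,.301,.33,Y]],p)
t=grab_frame('scene');cv2.imwrite('pics/s4.png',t['frame'])
E
```

```text
[ 0.4865 -0.2214  0.3332  2.5901] [-0.6363  0.2875  1.5105 -0.      1.3428 -1.6556] 0.015531940835509845 34.89737138617784 [ 0.4666 -0.1352 -2.1671]
[ 0.49  -0.05   0.33   2.593] -> [0.434, 0.739, 0.016, -0.004] 
[0.505 0.13  0.33  2.593] -> [0.405, 0.807, -0.0, -0.0] 
[0.516 0.301 0.33  2.593] -> [0.397, 0.76, -0.0, -0.0]
```

View pics/s4.png

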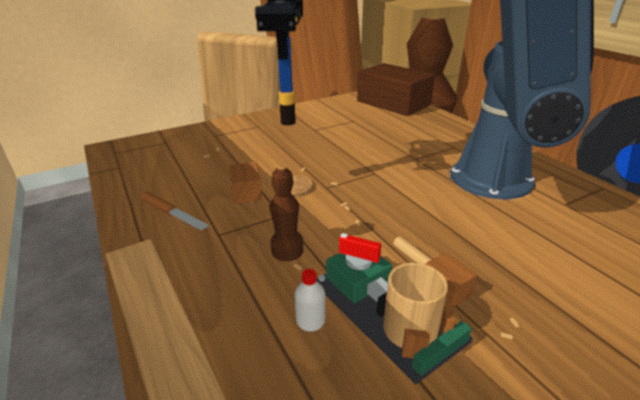

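s4 shows the brush hanging upright from the gripper at (287,100), and the cup and bystanders are undisturbed. Carry it to the cup.

carry_out:
  commands:
    - [0.1, 0.18, 0, 0, 10]
    - [0.2, 0.37, 0, 0, 10]
    - [0.32, 0.56, 0.01, 0, 10]
    - [0.434, 0.739, 0.016, 0, 10]
    - [0.434, 0.739, 0.016, 0, 10]

```text
clock: 11.52
tool_pos: [0.4889, -0.0473, 0.3275]
orientation: [-0.001, 0.27, 0.963, 0.0]
wrist_force: [0.3, -0.7, -2.2]
gripper_width: 0.016
gripper_force: 35.0
```

carry_out:
  commands:
    - [0.1, 0.2, 0, 0, 10]
    - [0.2, 0.4, 0, 0, 10]
    - [0.3, 0.6, 0, 0, 10]
    - [0.405, 0.807, 0, 0, 10]
    - [0.405, 0.807, 0, 0, 10]

```text
clock: 12.15
tool_pos: [0.5058, 0.1315, 0.3276]
orientation: [-0.0, 0.27, 0.963, 0.0]
wrist_force: [-0.1, 0.0, -2.2]
gripper_width: 0.0159
gripper_force: 35.0
```

carry_out:
  commands:
    - [0.1, 0.2, 0, 0, 10]
    - [0.2, 0.4, 0, 0, 10]
    - [0.3, 0.6, 0, 0, 10]
    - [0.397, 0.76, 0, 0, 10]
    - [0.397, 0.76, 0, 0, 10]

```text
clock: 12.78
tool_pos: [0.5182, 0.3015, 0.3273]
orientation: [-0.0, 0.271, 0.962, -0.0]
wrist_force: [-0.0, -0.3, -2.1]
gripper_width: 0.0161
gripper_force: 35.0
```

```bash
python3 - <<'E'
from h import *
np.set_printoptions(precision=4,suppress=True)
p,s=pose();print(p,s['joint_pos'],s['gripper_width'])
Y=np.pi-.5486
plan([[.5165,.301,.205,Y],[.5165,.301,.177,Y],[.5165,.301,.237,Y]],p)
t=grab_frame('scene');f=grab_frame('wrist');cv2.imwrite('pics/s5.png',np.hstack([cv2.resize(t['frame'][180:380,320:500],None,fx=2,fy=2),cv2.resize(f['frame'][:400],(440,275))[:275].repeat(1,0) if 0 else cv2.copyMakeBorder(cv2.resize(f['frame'],(420,262)),0,138,0,0,0)]))
E
```

```text
[0.5182 0.3015 0.3273 2.5921] [ 0.3409  0.3934  1.3632 -0.0003  1.3853 -0.6804] 0.01614487200772842
[0.516 0.301 0.205 2.593] -> [0.006, -0.007, 0.611, -0.001] 
[0.516 0.301 0.177 2.593] -> [0.0, 0.0, 0.14, -0.0] 
[0.516 0.301 0.237 2.593] -> [0.0, 0.0, -0.3, -0.0]
```

View pics/s5.png

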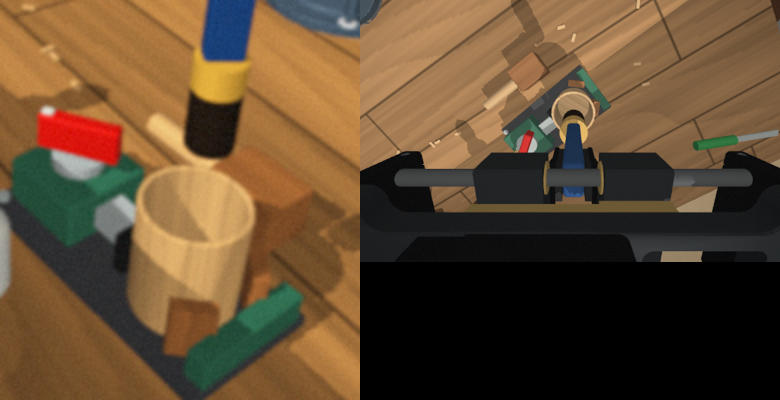

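s5: the bristle end is at (212,155), above and centred on the cup mouth at (195,205). Descend, watching the force.

carry_out:
  commands:
    - [0.006, -0.007, 0.12, 0, 10]
    - [0.006, -0.007, 0.26, 0, 10]
    - [0.006, -0.007, 0.42, 0, 10]
    - [0.006, -0.007, 0.6, 0, 10]
    - [0.006, -0.007, 0.611, 0, 10]

```text
clock: 13.5
tool_pos: [0.5143, 0.2975, 0.2032]
orientation: [-0.003, 0.273, 0.962, -0.002]
wrist_force: [-0.0, 0.4, -1.5]
gripper_width: 0.0156
gripper_force: 35.0
```

carry_out:
  commands:
    - [0, 0, 0.05, 0, 10]
    - [0, 0, 0.1, 0, 10]
    - [0, 0, 0.14, 0, 10]
    - [0, 0, 0.14, 0, 10]
    - [0, 0, 0.14, 0, 10]

```text
clock: 14.12
tool_pos: [0.5162, 0.3004, 0.178]
orientation: [0.0, 0.272, 0.962, 0.0]
wrist_force: [0.1, -0.2, -1.7]
gripper_width: 0.0159
gripper_force: 35.0
```

carry_out:
  commands:
    - [0, 0, 0.015, 0, 10]
    - [0, 0, 0.015, 0, 10]
    - [0, 0, 0.015, 0, 10]
    - [0, 0, -0.1, 0, 10]
    - [0, 0, -0.2, 0, 10]

```text
clock: 14.75
tool_pos: [0.516, 0.3002, 0.2182]
orientation: [-0.0, 0.272, 0.962, -0.0]
wrist_force: [0.6, 0.0, -2.0]
gripper_width: 0.0158
gripper_force: 35.0
```

carry_out:
  commands:
    - [0, 0, -0.1, 0, 10]
    - [0, 0, -0.13, 0, 10]
    - [0, 0, -0.13, 0, 10]
    - [0, 0, 0, 0, 10]
    - [0, 0, 0.1, 0, 10]

```text
clock: 15.38
tool_pos: [0.5151, 0.2999, 0.1959]
orientation: [-0.001, 0.272, 0.962, -0.001]
wrist_force: [-1.1, -0.9, -2.0]
gripper_width: 0.0157
gripper_force: 35.0
```

carry_out:
  commands:
    - [0, 0, 0.06, 0, 10]
    - [0, 0, 0.115, 0, 10]
    - [0, 0, 0.115, 0, 10]
    - [0, 0, 0.115, 0, 10]
    - [0, 0, 0.115, 0, 10]

```text
clock: 16.0
tool_pos: [0.5165, 0.3004, 0.1755]
orientation: [0.001, 0.272, 0.962, 0.0]
wrist_force: [-0.1, 0.4, -1.8]
gripper_width: 0.0157
gripper_force: 35.0
```

carry_out:
  commands:
    - [0, 0, -0.15, 0, 10]
    - [0, 0, -0.35, 0, 10]
    - [0, 0, -0.55, 0, 10]
    - [0, 0, -0.77, 0, 10]
    - [0, 0, -0.77, 0, 10]

```text
clock: 16.62
tool_pos: [0.5184, 0.3012, 0.3338]
orientation: [0.005, 0.272, 0.962, 0.003]
wrist_force: [-0.3, -0.0, -1.7]
gripper_width: 0.0157
gripper_force: 35.0
```

carry_out:
  commands:
    - [-0.1, -0.2, 0, 0, 10]
    - [-0.2, -0.4, 0, 0, 10]
    - [-0.3, -0.6, 0, 0, 10]
    - [-0.4, -0.76, 0, 0, 10]
    - [-0.4, -0.76, 0, 0, 10]

```text
clock: 17.25
tool_pos: [0.5037, 0.1266, 0.3275]
orientation: [-0.001, 0.274, 0.962, -0.001]
wrist_force: [0.0, -0.3, -2.2]
gripper_width: 0.0158
gripper_force: 35.0
```

carry_out:
  commands:
    - [-0.1, -0.2, 0, 0, 10]
    - [-0.2, -0.4, 0, 0, 10]
    - [-0.3, -0.6, 0, 0, 10]
    - [-0.405, -0.807, 0, 0, 10]
    - [-0.405, -0.807, 0, 0, 10]

```text
clock: 17.88
tool_pos: [0.4888, -0.053, 0.3279]
orientation: [-0.0, 0.274, 0.962, -0.0]
wrist_force: [-0.2, 0.8, -1.5]
gripper_width: 0.0155
gripper_force: 35.0
```

carry_out:
  commands:
    - [-0.1, -0.18, 0, 0, 10]
    - [-0.2, -0.37, 0, 0, 10]
    - [-0.32, -0.56, 0, 0, 10]
    - [-0.43, -0.735, 0, 0, 10]
    - [-0.43, -0.735, 0, 0, 10]

```text
clock: 18.5
tool_pos: [0.4858, -0.2226, 0.3278]
orientation: [-0.0, 0.273, 0.962, 0.0]
wrist_force: [-0.5, -0.4, -1.6]
gripper_width: 0.016
gripper_force: 35.0
```

```bash
python3 - <<'E'
from h import *
np.set_printoptions(precision=4,suppress=True)
p,s=pose();print(p,s['gripper_width'])
Y=2.5915
plan([[.485,-.2215,.18,Y],[.485,-.2215,.1625,Y]],p)
t=grab_frame('scene');cv2.imwrite('pics/s6.png',t['frame'])
m=hsv(t,(105,120,40),(125,255,255),(250,20,320,180));print(cv2.minAreaRect(cv2.findNonZero(m)),'ref',[cv2.minAreaRect(cv2.findNonZero(hsv({'frame':cv2.imread('pics/s4.png')},(105,120,40),(125,255,255),(250,20,320,180))))])
E
```

```text
[ 0.4858 -0.2226  0.3278  2.5878] 0.016030556983263878
[ 0.485 -0.222  0.18   2.592] -> [0.006, 0.003, 0.739, -0.005] 
[ 0.485 -0.222  0.162  2.592] -> [0.0, 0.0, 0.087, -0.0] 
((284.4465637207031, 65.70787048339844), (53.084083557128906, 11.318458557128906), 87.0643310546875) ref [((284.29180908203125, 63.690162658691406), (55.03024673461914, 11.318458557128906), 87.0643310546875)]
```

The brush hangs at the same angle as before. Lower it gently onto the coaster.

carry_out:
  commands:
    - [0.006, 0.003, 0.15, 0, 10]
    - [0.006, 0.003, 0.35, 0, 10]
    - [0.006, 0.003, 0.55, 0, 10]
    - [0.006, 0.003, 0.72, 0, 10]
    - [0.006, 0.003, 0.739, 0, 10]

```text
clock: 19.18
tool_pos: [0.4829, -0.2168, 0.1786]
orientation: [-0.003, 0.271, 0.962, 0.002]
wrist_force: [0.5, 0.6, -1.5]
gripper_width: 0.0157
gripper_force: 35.0
```

carry_out:
  commands:
    - [0, 0, 0.03, 0, 10]
    - [0, 0, 0.06, 0, 10]
    - [0, 0, 0.087, 0, 10]
    - [0, 0, 0.087, 0, 10]
    - [0, 0, 0.087, 0, 10]

```text
clock: 19.8
tool_pos: [0.4846, -0.2204, 0.1638]
orientation: [0.0, 0.272, 0.962, -0.0]
wrist_force: [-0.3, 1.3, -1.1]
gripper_width: 0.0157
gripper_force: 35.0
```

carry_out:
  commands:
    - [0, 0, 0.005, 0, 10]
    - [0, 0, 0.01, 0, 10]
    - [0, 0, 0.01, 0, 10]
    - [0, 0, 0.01, 0, 10]
    - [0, 0, 0.01, 0, 10]

```text
clock: 20.42
tool_pos: [0.4846, -0.2203, 0.1619]
orientation: [0.0, 0.272, 0.962, -0.0]
wrist_force: [-0.5, 1.0, 3.7]
gripper_width: 0.0161
gripper_force: 35.0
```

In contact (+3.7 N, up from about −1.5 N). Open slowly, then rise straight.

carry_out:
  commands:
    - [0, 0, 0, 0, 22]
    - [0, 0, 0, 0, 30]
    - [0, 0, 0, 0, 50]
    - [0, 0, 0, 0, 50]
    - [0, 0, 0, 0, 50]

```text
clock: 21.05
tool_pos: [0.4845, -0.2202, 0.1615]
orientation: [-0.0, 0.272, 0.962, 0.0]
wrist_force: [1.2, -0.2, 0.9]
gripper_width: 0.0476
gripper_force: 0.0
```

carry_out:
  commands:
    - [0, 0, -0.1, 0, 50]
    - [0, 0, -0.25, 0, 50]
    - [0, 0, -0.45, 0, 50]
    - [0, 0, -0.65, 0, 50]
    - [0, 0, -0.7, 0, 50]

```text
clock: 21.68
tool_pos: [0.4857, -0.221, 0.3043]
orientation: [0.003, 0.272, 0.962, -0.001]
wrist_force: [-0.3, 0.0, -0.1]
gripper_width: 0.05
gripper_force: 0.0
```

carry_out:
  commands:
    - [0.3, 0, 0, 0, 50]
    - [0.6, 0, 0, 0, 50]
    - [0.6, 0, 0, 0, 50]
    - [0.6, 0, 0, 0, 50]
    - [0.6, 0, 0, 0, 50]

```text
clock: 22.3
tool_pos: [0.3835, -0.1583, 0.3016]
orientation: [0.0, 0.272, 0.962, -0.0]
wrist_force: [0.1, -0.3, 0.2]
gripper_width: 0.0501
gripper_force: 0.0
```

```bash
python3 - <<'E'
from h import *
t=grab_frame('scene');f=grab_frame('top')
p,s=pose();print(p,s['clock'],s['wrist_force'])
cv2.imwrite('pics/s7.png',np.hstack([t['frame'][60:390,120:490],f['frame'][60:390,130:480]]))
E
```

```text
[ 0.3832736  -0.15816917  0.30147453  2.59005503] 22.4 [-1.05790611 -0.41640795 -0.0422905 ]
```

View pics/s7.png

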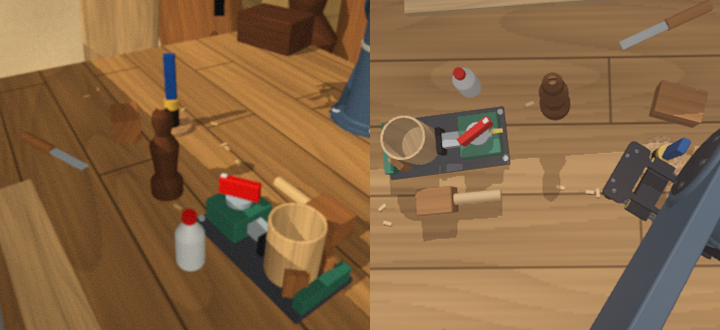

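The brush stands upright on the coaster at (170,75), the cup sits in the V-stop with the knob turned, and the bystanders haven't moved. Hand in.

```bash
python3 -c "
from workcell import *
print(hand_in())"
```

```text
the job is handed in; nothing more can be done
None
```

The vise is clicked shut at about 1.03 rad with the cup about 2 mm from the seat by camera, the cup was scrubbed down, up and down again, and the brush stands upright on its coaster; the job was handed in at 22.4 s, with no verdict returned.

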